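Find the rattling amplifier box and hand it over

TASK

One of the three sealed aluminium boxes on the bench mat has a heavy part loose inside it: pick them up one at a time and shake them over the mat until you find the one that rattles, setting each quiet one gently back down on the mat, lid up. Hold the rattling box out to the colleague across the bench: level, lid up, its middle beyond the far edge of the mat and a good 15 cm above the bench. Finish with it still in the gripper, held still, and leave everything else on the bench where it stands.

Things in the scene. Friction and masses are not known exactly. Their poses are not given: they have to be found in the camera images.
- box_left_center (a point): centre (23 mm above the underside) of one of three alike sealed die-cast aluminium boxes: 124 mm long (own x), 52 mm wide (own y), 46 mm high, flat sides, screwed lid on top (own +z), a round connector 14 mm in diameter, 20 mm above the underside, sticking out 12 mm from the +x end; about 0.33 to 0.43 kg with contents. This one starts at the mat's left (+y) end
- box_mid_center (a point): as box_left_center, for the box in the middle of the row. In the box that rattles, whichever of the three it is, a round metal part (32 mm across, about 140 g) rolls freely over some 85 mm along the box's length and strikes its end walls; it stays put while the box is within about 0.1 rad of level and not jerked
- box_right_center (a point): as box_left_center, for the box at the mat's right (-y) end. In the two quiet boxes nothing moves, and they weigh as much. Which box rattles changes from start to start and cannot be seen
- mat: dark bench mat, 280 mm (its own x, away from the robot) by 640 mm (its own y), 3 mm thick, fixed to the bench; origin at the centre of its underside, on the bench top. The three boxes stand on it in a row along its y, 190 to 250 mm apart, their long sides within 0.45 rad of its x
- mat_far_edge (a point): middle of the mat's far edge, on its top face, 140 mm along the mat's own x from its centre; the colleague sits beyond it, across the bench
- screwdriver_mid (a point): small yellow-handled screwdriver, 150 mm long, up to 25 mm high, lying on the mat between the left and the middle box; point near its middle. To be left alone
- screw_jar_mid (a point): small jar of screws with a white cap, 30 mm in diameter, 36 mm high, standing on the mat between the middle and the right box; point half-way up. To be left alone
- spray_can_mid (a point): spray can, 64 mm in diameter, 194 mm high, standing off the mat's left end; point half-way up. To be left alone
- meter_mid (a point): black hand multimeter lying on its back off the mat's right end, 165 x 78 x 34 mm; point half-way up. To be left alone
Things that resemble listed ones, but are neither listed nor needed, are in the scene too. What is shaped like the part that bears box_right_center but green or pink is not meant.

How it is judged:
On the way:
1. the box with the loose part is gripped, held clear of the mat and over it, and shaken so that the part inside runs to an end or knocks on the walls (((distance between loose_part_center and box_left_center below 0.07 m and contact force between box_left and the fingers above 2 N and z of box_left_center in the frame of mat above 0.04 m and x of box_left_center in the frame of mat below 0.12 m and (contact force between box_left and loose_part above 3 N or x of loose_part_center in the frame of box_left_center above 0.034 m or x of loose_part_center in the frame of box_left_center below -0.034 m)) or (distance between loose_part_center and box_mid_center below 0.07 m and contact force between box_mid and the fingers above 2 N and z of box_mid_center in the frame of mat above 0.04 m and x of box_mid_center in the frame of mat below 0.12 m and (contact force between box_mid and loose_part above 3 N or x of loose_part_center in the frame of box_mid_center above 0.034 m or x of loose_part_center in the frame of box_mid_center below -0.034 m)) or (distance between loose_part_center and box_right_center below 0.07 m and contact force between box_right and the fingers above 2 N and z of box_right_center in the frame of mat above 0.04 m and x of box_right_center in the frame of mat below 0.12 m and (contact force between box_right and loose_part above 3 N or x of loose_part_center in the frame of box_right_center above 0.034 m or x of loose_part_center in the frame of box_right_center below -0.034 m)))).
At the end, for the whole second after the job is handed in: the box with the loose part is in the fingers, centre over 130 mm above the bench, over 130 mm beyond the mat's centre line and within its width, lid up within 0.3 rad, still (under 0.03 m/s); both quiet boxes released, flat on the mat, lid up, centres within its outline (((distance between loose_part_center and box_left_center below 0.07 m and contact force between box_left and the fingers above 2 N and height (world z) of box_left_center above 0.13 m and x of box_left_center in the frame of mat above 0.13 m and y of box_left_center in the frame of mat between -0.32 and 0.32 m and angle between box_left_center's own z axis and vertical below 0.3 rad and linear speed of box_left below 0.03 m/s and angle between each of box_mid_center, box_right_center's own z axis and vertical below 0.12 rad and z of box_mid_center in the frame of mat between 0.018 and 0.032 m and x of box_mid_center in the frame of mat between -0.14 and 0.14 m and y of box_mid_center in the frame of mat between -0.32 and 0.32 m and contact force between each of box_mid, box_right and the fingers below 0.2 N and z of box_right_center in the frame of mat between 0.018 and 0.032 m and x of box_right_center in the frame of mat between -0.14 and 0.14 m and y of box_right_center in the frame of mat between -0.32 and 0.32 m) or (distance between loose_part_center and box_mid_center below 0.07 m and contact force between box_mid and the fingers above 2 N and height (world z) of box_mid_center above 0.13 m and x of box_mid_center in the frame of mat above 0.13 m and y of box_mid_center in the frame of mat between -0.32 and 0.32 m and angle between box_mid_center's own z axis and vertical below 0.3 rad and linear speed of box_mid below 0.03 m/s and angle between each of box_left_center, box_right_center's own z axis and vertical below 0.12 rad and z of box_left_center in the frame of mat between 0.018 and 0.032 m and x of box_left_center in the frame of mat between -0.14 and 0.14 m and y of box_left_center in the frame of mat between -0.32 and 0.32 m and contact force between each of box_left, box_right and the fingers below 0.2 N and z of box_right_center in the frame of mat between 0.018 and 0.032 m and x of box_right_center in the frame of mat between -0.14 and 0.14 m and y of box_right_center in the frame of mat between -0.32 and 0.32 m) or (distance between loose_part_center and box_right_center below 0.07 m and contact force between box_right and the fingers above 2 N and height (world z) of box_right_center above 0.13 m and x of box_right_center in the frame of mat above 0.13 m and y of box_right_center in the frame of mat between -0.32 and 0.32 m and angle between box_right_center's own z axis and vertical below 0.3 rad and linear speed of box_right below 0.03 m/s and angle between each of box_left_center, box_mid_center's own z axis and vertical below 0.12 rad and z of box_left_center in the frame of mat between 0.018 and 0.032 m and x of box_left_center in the frame of mat between -0.14 and 0.14 m and y of box_left_center in the frame of mat between -0.32 and 0.32 m and contact force between each of box_left, box_mid and the fingers below 0.2 N and z of box_mid_center in the frame of mat between 0.018 and 0.032 m and x of box_mid_center in the frame of mat between -0.14 and 0.14 m and y of box_mid_center in the frame of mat between -0.32 and 0.32 m))); the arm keeps its last pose, push and grip.
It fails at once if a box is dropped or banged on the mat (over 100 N) (contact force between any of box_left, box_mid, box_right and mat above 100 N).
It fails at once if something else on the bench is shifted by more than 30 mm (distance of any of screwdriver_mid, screw_jar_mid, spray_can_mid, meter_mid from where it was at the start of the episode above 0.03 m).
It also fails if it takes over 72 s, if anything falls off the work surface, if the arm or the gripper's body presses on something with over 40 N, if the wrist force passes 120 N, or if a joint passes its speed limit or range.

ROBOT

A 6-joint arm with a two-finger parallel gripper is mounted at the origin on the work surface. World frame = base frame: x ahead of the robot, y to its left, z up, the work surface at z = 0. Lengths are in m, angles in rad, forces in N, time in s.
With the tool pointing down it reaches from about 0.275 to 0.875 m from the base axis. Payload 12.5 kg.
Tool frame: the origin (TCP) lies on the mounting face of the last link; the fingertips stand 173 mm ahead of it and the grasp point (between the pads) lies r.tcp_to_grasp ahead of it (r.tcp_to_grasp is the distance from the TCP to the grasp point, in m); z points along the fingers, x is the direction in which the jaws open and shut, and the axes are right-handed (so a half turn about z gives the same grasp; the last joint's range is limited). The gripper opens to 85 mm and grips with 20 to 120 N. Pads are 22 mm wide; open, the fingers measure 114 mm over their backs; the gripper's body (76 mm by 85 mm) begins 54 mm behind the grasp point. The pads swing forward as they close: fully open they stand 13 mm farther back than shut.
Start: joints at [-1.36, 0.351, 1.652, -0, 1.139, -0.085], TCP at [0.16, -0.526, 0.405] pointing down, gripper open.
Joint ranges: [-2.75, 2.75], [-0.79, 2.1], [0.01, 2.65], [-1.57, 4.71], [0.07, 3.14], [-2.87, 2.87]. Speed limits (rad/s): [2.22, 2.22, 2.79, 3.14, 3.14, 3.14].

INTERFACE

Orientations are given as a unit quaternion [w, x, y, z].
In Python, from plant import r, get_image, calibration gives the robot as it stands.
- The arm moves only by the tool servo_tool, never from a script. Its arguments are lists of equal length, an entry for each row: "slide": the shift along the tool's x, y, z in cm, a list of three; "turn": the turn, a rotation vector about the tool's x, y, z in rad, a list of three. In form: {"slide": [[tx, ty, tz], ...], "turn": [[rx, ry, rz], ...]}. A call has exactly 10 rows; each row shifts and turns the commanded pose from where the row before left it, along the tool's axes as they then stand; what a row does not reach is not made up. A row lasts 1/12 s, in which the tool goes at most 41.7 mm and 7.16 degrees, less where a joint would pass 70% of its speed; a pose out of reach is approached as far as the arm can. A call is refused whole if a number of a shift passes 4.17 or a number of a turn 0.125, either way. A call with a gripper value outside its range is refused whole. "claw" is the closure in counts, from 0 (fully open) to 255 (shut), set as the call begins (left out, the last holds). The fingers move at their own pace and stop on an object; "squeeze" is the grip in N (left out, the last holds). Time passes only in rows, so rows that do not move let the fingers close, or fill a call up. It gives the time, the measured TCP pose, the force and the opening at its end, in the units of the state.
- r.observe(): the state, without advancing time (a new reading comes with each control period).
- get_image(name): name is "side" or "top" or "wrist"; returns (picture, depth): 420x560x3 uint8, red, green, blue; 420x560 float32, m along the optical axis (not along the pixel's ray), 0 where there is no reading.
- calibration(name): a dict with "fov_y" (degrees; the focal length in pixels is half the picture's height over the tangent of half this angle, whatever the lens; pixels are square), "cx", "cy" (the principal point, pixels), "k1" (the pictures are not rectified: a ray, as slopes to the right and down, at radius r is drawn at 1 + k1 r^2 times it, then the intrinsics apply), "R" (3x3) and "t" (3): a world point X has camera coordinates R X + t; the wrist camera has in their place "hand_eye" (4x4, takes a point from camera to tool coordinates, whose origin is the TCP and whose axes are the tool frame's). Camera axes: x right, y down, z forward; pixel columns grow to the right and rows downward; lengths in m; the calibration is good to about 2 mm. A picture is of the moment at which its call begins: read the wrist's pose just before it. calibration takes no time and is no camera call.
- r.job_done(): hands the job in, once; it reports no verdict.
The state is a dict: "t": time; "joint_pos": joint angles; "qd": joint speeds; "joint_torque": joint torques, N m; "eef_pos": TCP position; "orientation": TCP orientation; "ft_force": force on the tool from outside, world axes, zero at the start; "wrist_torque": the same for the moment, N m; "grip_width": opening from 0.0 (shut) to 1.0 (fully open).
Only numpy, scipy, OpenCV 4.12 (cv2) and the standard library are available. Lean on these libraries where they do the work, as an engineer would, in place of code of your own. Each camera call takes 0.05 s, during which the arm holds its last target.

## Working session

There is one attempt and no reset: what is moved stays moved. The work goes in short steps, Python scripts to look and compute and a tool call to move; the robot and the scene stay as the last step left them, time stands still between calls to the robot, and variables do not carry over. Pictures are saved under pics/ and viewed, and the job is handed in when it is done.

Besides the shell and the picture viewer there is one more tool, called after "Call:" as name(argument=value, ...) on one line, values as JSON. servo_tool: Moves the arm, as the interface text tells. Its arguments: {"type":"object","properties":{"slide":{"type":"array","items":{"type":"array","items":{"type":"number"}}},"turn":{"type":"array","items":{"type":"array","items":{"type":"number"}}},"claw":{"type":"number"},"squeeze":{"type":"number"}},"required":["slide","turn"]}

```bash
mkdir -p pics; ls; python3 - <<'E'
from plant import r,get_image,calibration
import cv2,json
print(r.observe(), r.tcp_to_grasp)
for n in("side","top","wrist"):
    print(n,calibration(n))
    p,d=get_image(n); cv2.imwrite(f"pics/{n}0.png",p[:,:,::-1])
    import numpy as np; np.save(f"pics/{n}0d.npy",d)
E
```

```text
pics
{'t': 0.0, 'joint_pos': array([-1.35960759e+00,  3.51260272e-01,  1.65247884e+00, -2.29365023e-05,
        1.13911620e+00, -8.46193964e-02]), 'qd': array([-0.00076481, -0.00052526, -0.00143504,  0.00094365,  0.00085713,
        0.001322  ]), 'joint_torque': array([ 1.76082705e-05, -5.06099796e+01, -2.91403592e+01, -1.49295583e-04,
        4.50625696e-03, -5.50969344e-05]), 'eef_pos': array([ 0.16031424, -0.52596656,  0.40412432]), 'orientation': array([-4.09475621e-04,  8.03592450e-01, -5.95179616e-01, -4.80637435e-04]), 'ft_force': array([ 0.51770699,  0.18784962, -0.00097776]), 'wrist_torque': array([ 0.0353984 ,  0.02771602, -0.01564491]), 'grip_width': 1.000287715483448} 0.1547
side {'fov_y': 51.732688069147784, 'cx': 273.2969083082834, 'cy': 210.24092709011342, 'k1': -0.03478456101485735, 'R': array([[-0.97586811, -0.2181031 , -0.01060468],
       [-0.10857841,  0.52680673, -0.84302159],
       [ 0.18945224, -0.82152645, -0.53777517]]), 't': array([0.554604  , 0.15390115, 1.0266554 ])}
top {'fov_y': 53.864343503518086, 'cx': 276.3195141470655, 'cy': 202.00198827253712, 'k1': -0.12022197220920727, 'R': array([[ 2.52085906e-04, -9.99999916e-01, -3.23948226e-04],
       [-9.98152470e-01, -2.31937590e-04, -6.07584717e-02],
       [ 6.07583914e-02,  3.38666076e-04, -9.98152445e-01]]), 't': array([-0.01088779,  0.56424715,  1.31091709])}
wrist {'fov_y': 58.22885797275458, 'cx': 273.2208152751104, 'cy': 214.50928097206915, 'k1': -0.06563805761527328, 'hand_eye': array([[ 9.99998911e-01,  8.61585795e-04, -1.19840825e-03,
         2.69646769e-04],
       [-4.68273659e-04,  9.55193266e-01,  2.95982442e-01,
        -7.77009327e-02],
       [ 1.39972575e-03, -2.95981559e-01,  9.55192629e-01,
         3.07763827e-02],
       [ 0.00000000e+00,  0.00000000e+00,  0.00000000e+00,
         1.00000000e+00]])}
```

View pics/top0.png

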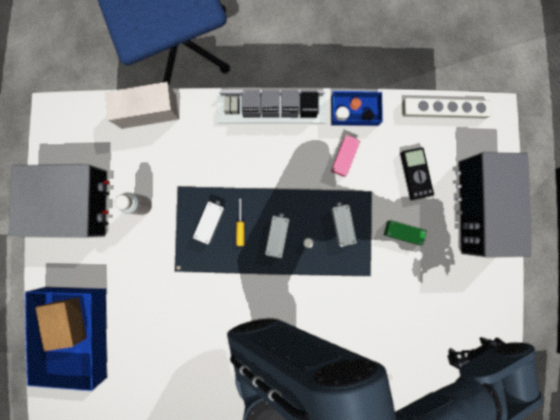

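View pics/side0.png

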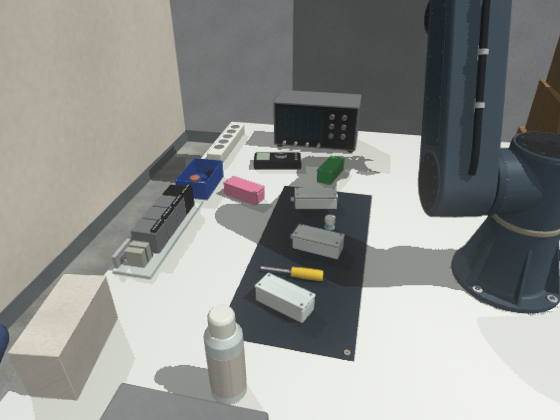

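View pics/wrist0.png

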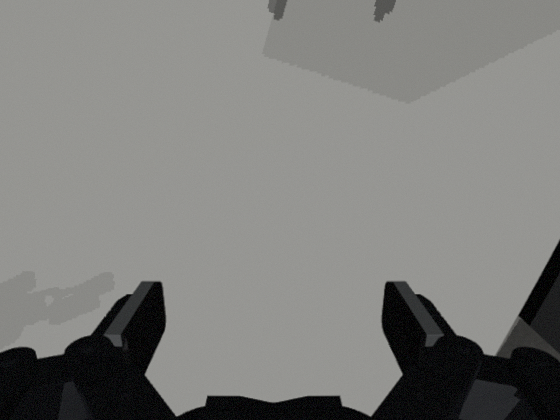

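The top view shows three grey boxes on the mat at about (208,222), (277,236) and (344,225). The pink (346,155) and green (405,233) look-alikes are off the mat, the screwdriver is at (240,228), and the jar is at (308,243). Next I measure them.

```bash
cat > h.py <<'E'
import numpy as np,cv2
from plant import r,get_image,calibration
def rays(name,uv):
    c=calibration(name);f=210/np.tan(np.radians(c["fov_y"])/2)
    K=np.array([[f,0,c["cx"]],[0,f,c["cy"]],[0,0,1]])
    uv=np.asarray(uv,float).reshape(-1,1,2)
    s=cv2.undistortPoints(uv,K,np.array([c["k1"],0,0,0,0]))[:,0]
    return np.c_[s,np.ones(len(s))],c
def toplane(name,uv,z):
    d,c=rays(name,uv);R=c["R"];C=-R.T@c["t"];w=d@R
    return C+w*((z-C[2])/w[:,2])[:,None]
def cloud(name,depth):
    v,u=np.mgrid[0:420,0:560]
    d,c=rays(name,np.c_[u.ravel(),v.ravel()]);P=d*depth.ravel()[:,None]
    return ((P-c["t"])@c["R"]).reshape(420,560,3)
def proj(name,X):
    c=calibration(name);f=210/np.tan(np.radians(c["fov_y"])/2)
    p=np.atleast_2d(X)@c["R"].T+c["t"];s=p[:,:2]/p[:,2:]
    s=s*(1+c["k1"]*(s**2).sum(1))[:,None]
    return s*f+[c["cx"],c["cy"]]
def quat2R(q):
    from scipy.spatial.transform import Rotation as Ro
    return Ro.from_quat([q[1],q[2],q[3],q[0]]).as_matrix()
E
python3 - <<'E'
from h import *
im=cv2.imread("pics/top0.png");d=np.load("pics/top0d.npy");P=cloud("top",d)
hsv=cv2.cvtColor(im,cv2.COLOR_BGR2HSV)
# mat: corners
m=(hsv[...,2]<75).astype(np.uint8); m[:180]=0;m[285:]=0;m[:,:170]=0;m[:,378:]=0
cn=cv2.findContours(m,0,2)[0];c=max(cn,key=cv2.contourArea)
q=cv2.boxPoints(cv2.minAreaRect(c));W=toplane("top",q,.003);print("mat",q.round(),W.round(4),W.mean(0))
for k in range(4):print(np.linalg.norm(W[k]-W[k-1]))
mat=np.zeros(m.shape,np.uint8);cv2.fillConvexPoly(mat,q.astype(np.int32),1)
mat=cv2.erode(mat,np.ones((5,5)))
b=((hsv[...,2]>80)&(mat>0)).astype(np.uint8)
for c in cv2.findContours(b,0,2)[0]:
    a=cv2.contourArea(c)
    if a<30: continue
    mm=np.zeros(m.shape,np.uint8);cv2.drawContours(mm,[c],-1,1,-1)
    z=P[mm>0][:,2]
    print(a,c[:,0].mean(0),"z med",np.median(z),np.percentile(z,90),hsv[mm>0].mean(0))
    if a>400:
        # body only: open to drop the connector
        o=cv2.morphologyEx(mm,cv2.MORPH_OPEN,np.ones((9,9)))
        co=max(cv2.findContours(o,0,2)[0],key=cv2.contourArea)
        w=toplane("top",co[:,0],.049)[:,:2].astype(np.float32)
        (cx,cy),(s1,s2),ang=cv2.minAreaRect(w*1000)
        wc=toplane("top",c[:,0],.03)
        print("  box",cx,cy,s1,s2,ang, "farthest", wc[wc[:,0].argmax()].round(3))
big=cv2.resize(im[180:285,165:385],None,fx=3.5,fy=3.5,interpolation=cv2.INTER_CUBIC);cv2.imwrite("pics/crop1.png",big)
E
```

```text
mat [[176. 272.]
 [177. 187.]
 [371. 190.]
 [369. 275.]] [[ 0.3386  0.316   0.003 ]
 [ 0.6145  0.3141  0.003 ]
 [ 0.6033 -0.3202  0.003 ]
 [ 0.3279 -0.3126  0.003 ]] [ 0.47107845 -0.00066287  0.003     ]
0.628775731262952
0.27586500667417446
0.6344091792474611
0.27548423240811437
77.0 [307.15384615 243.61538462] z med 0.0368094866706898 0.04135603488450962 [ 47.29347826  13.77173913 139.32608696]
677.5 [277.57446809 234.72340426] z med 0.04870974949062398 0.05220191495456376 [ 85.23705722   9.8119891  155.18256131]
  box 455.7515869140625 -12.90676498413086 55.73746871948242 128.99305725097656 79.15888214111328 farthest [ 0.525 -0.029  0.03 ]
689.0 [343.48076923 225.13461538] z med 0.048299564006853785 0.05224000743415791 [ 84.67426273  10.21045576 152.17426273]
  box 490.18023681640625 -223.0607147216797 129.95529174804688 57.14231491088867 9.913003921508789 farthest [ 0.56  -0.214  0.03 ]
777.0 [208.01190476 221.64285714] z med 0.04797054807360486 0.05196742679021776 [ 76.66586538   4.484375   204.91105769]
  box 499.3099060058594 202.77780151367188 62.41230010986328 136.12640380859375 67.38053131103516 farthest [0.567 0.175 0.03 ]
261.5 [239.83333333 222.33333333] z med 0.022388073137243537 0.028882886360641184 [ 47.05079365 136.26349206 168.13333333]
```

View pics/crop1.png

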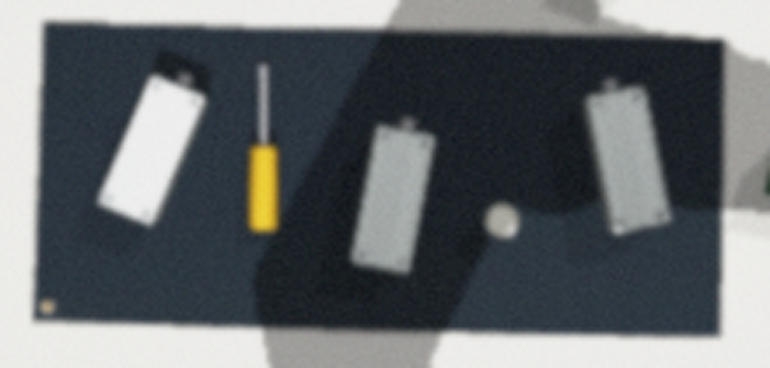

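```bash
cat >> h.py <<'E'
def plan(x,y,z,yaw_len_deg):
    """yaw_len = heading of box +x; prints tool-z turn, then slide in new tool axes (cm)"""
    o=r.observe();R=quat2R(o["orientation"])
    h=np.radians(yaw_len_deg); xd=np.array([np.sin(h),-np.cos(h),0])  # tool x
    zd=np.array([0,0,-1.]);Rt=np.c_[xd,np.cross(zd,xd),zd]
    from scipy.spatial.transform import Rotation as Ro
    rv=Ro.from_matrix(R.T@Rt).as_rotvec()
    s=Rt.T@(np.array([x,y,z])-o["eef_pos"])*100
    print("t",round(o["t"],2),"eef",o["eef_pos"].round(4),"turn",rv.round(4),"slide after turn cm",s.round(2),"slide before turn",(R@np.eye(3)).T.dot(np.array([x,y,z])-o["eef_pos"]).round(4)*100)
    print("q",o["joint_pos"].round(3),"F",o["ft_force"].round(2),"M",o["wrist_torque"].round(3),"w",round(o["grip_width"],3))
    return o
E
python3 -c "
from h import *
plan(.490,-.223,.30,9.9)
print(toplane('top',[[308,243],[240,222]],.03))"
```

```text
t 0.15 eef [ 0.1603 -0.526   0.4043] turn [-0.      0.0009  0.123 ] slide after turn cm [-24.18 -37.69  10.43] slide before turn [-19.37 -40.37  10.45]
q [-1.36   0.351  1.652  0.     1.139 -0.085] F [ 0.37 -0.85  0.91] M [ 0.009 -0.021  0.03 ] w 0.999
[[ 0.43334609 -0.11116983  0.03      ]
 [ 0.49980285  0.10459198  0.03      ]]
```

Call:
servo_tool(slide=[[-1.9,-3.6,0],[-1.9,-3.6,0],[-1.9,-3.6,0.2],[-1.9,-3.6,0.2],[-1.9,-3.6,0.4],[-1.9,-3.6,0.4],[-1.9,-3.6,0.4],[-1.9,-3.6,0.4],[-1.9,-3.6,0.4],[-1.9,-3.6,0.4]], turn=[[0,0,0],[0,0,0],[0,0,0],[0,0,0],[0,0,0],[0,0,0],[0,0,0],[0,0,0],[0,0,0],[0,0,0.12]], claw=0, squeeze=90)

```text
t: 0.98
eef_pos: [0.4482, -0.2399, 0.3768]
orientation: [-0.0, 0.77, -0.638, -0.0]
ft_force: [-0.1, -0.6, 0.2]
grip_width: 0.996
```

```bash
python3 - <<'E'
from h import *
o=plan(.490,-.223,.30,9.9)
p,d=get_image("wrist");cv2.imwrite("pics/w1.png",p[:,:,::-1]);np.save("pics/w1d.npy",d)
R=quat2R(o["orientation"]);H=calibration("wrist")["hand_eye"]
v,u=np.mgrid[0:420,0:560];dr,c=rays("wrist",np.c_[u.ravel(),v.ravel()])
X=dr*d.ravel()[:,None];X=X@H[:3,:3].T+H[:3,3];X=X@R.T+o["eef_pos"]
X=X.reshape(420,560,3);k=(abs(X[...,2]-.049)<.006)&(X[...,0]>.4)&(X[...,1]<-.17)&(X[...,1]>-.3)
q=X[k][:,:2]
print(k.sum(),cv2.minAreaRect((q*1000).astype(np.float32)),np.percentile(X[k][:,2],[5,50,95]))
E
```

```text
t 0.98 eef [ 0.4482 -0.2399  0.3768] turn [0.     0.0001 0.0149] slide after turn cm [-0.95 -4.41  7.68] slide before turn [-0.88 -4.42  7.68]
q [-0.583  0.308  1.788  0.     1.046  0.8  ] F [-0.07 -0.59  0.23] M [-0.055 -0.061  0.001] w 0.996
10544 ((492.00726318359375, -223.30032348632812), (123.39737701416016, 52.4382438659668), 11.38083553314209) [0.04779054 0.04903633 0.05027751]
```

View pics/w1.png

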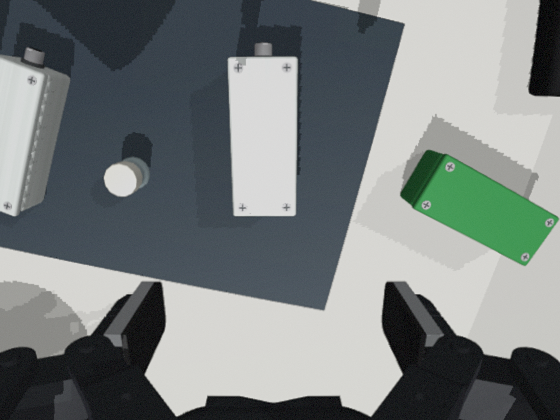

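Wrist check: the grey box at (263,135) measures 123x52 mm with its lid at 49 mm, so it matches the description. The green one at (480,210) is the decoy.

Call:
servo_tool(slide=[[-0.2,-1.2,2.5],[-0.2,-1.2,2.5],[-0.2,-1.2,2.5],[-0.2,-1.0,2.5],[0,0,2.5],[0,0,2.5],[0,0,1.5],[0,0,1.3],[0,0,1.0],[0,0,0.8]], turn=[[0,0,-0.01],[0,0,0],[0,0,0],[0,0,0],[0,0,0],[0,0,0],[0,0,0],[0,0,0],[0,0,0],[0,0,0]])

```text
t: 1.87
eef_pos: [0.4905, -0.2252, 0.1801]
orientation: [0.0, 0.773, -0.635, -0.0]
ft_force: [-1.1, -0.5, -0.1]
grip_width: 1.0
```

```bash
python3 -c "
from h import *
plan(.492,-.2233,.181,11.4)"
```

```text
t 1.87 eef [ 0.4905 -0.2252  0.1801] turn [ 0.0006  0.0005 -0.0032] slide after turn cm [-0.16 -0.19 -0.09] slide before turn [-0.16 -0.19 -0.09]
q [-0.517  0.666  1.814 -0.     0.662  0.858] F [-1.15 -0.45 -0.07] M [-0.034 -0.028  0.017] w 1.0
```

Well placed. Close the gripper.

Call:
servo_tool(slide=[[-0.16,-0.19,0],[0,0,0],[0,0,0],[0,0,0],[0,0,0],[0,0,0],[0,0,0],[0,0,0],[0,0,0],[0,0,0]], turn=[[0,0,0],[0,0,0],[0,0,0],[0,0,0],[0,0,0],[0,0,0],[0,0,0],[0,0,0],[0,0,0],[0,0,0]], claw=255, squeeze=90)

```text
t: 2.7
eef_pos: [0.4925, -0.2234, 0.182]
orientation: [-0.0, 0.773, -0.635, 0.001]
ft_force: [0.3, 0.2, 6.8]
grip_width: 0.599
```

Call:
servo_tool(slide=[[0,0,-0.4],[0,0,-0.8],[0,0,-1.4],[0,0,-1.8],[0,0,-2],[0,0,-2],[0,0,-1.8],[0,0,-1.2],[0,0,-0.6],[0,0,0]], turn=[[0,0,0],[0,0,0],[0,0,0],[0,0,0],[0,0,0],[0,0,0],[0,0,0],[0,0,0],[0,0,0],[0,0,0]])

```text
t: 3.53
eef_pos: [0.4922, -0.2233, 0.3024]
orientation: [-0.0, 0.773, -0.635, 0.001]
ft_force: [1.2, 0.3, -2.8]
grip_width: 0.598
```

```bash
cat >> h.py <<'E'
def wob():
    o=r.observe();R=quat2R(o["orientation"])
    print("t",round(o["t"],2),"eef",o["eef_pos"].round(4),"F",o["ft_force"].round(2),"Mtool",(R.T@o["wrist_torque"]).round(3),"w",round(o["grip_width"],3))
E
python3 -c "
from h import *
wob()"
```

```text
t 3.53 eef [ 0.4922 -0.2233  0.3024] F [ 1.15  0.28 -2.76] Mtool [ 0.008 -0.01  -0.012] w 0.598
```

Call:
servo_tool(slide=[[0,0,0],[0,0,0],[0,0,0],[0,0,0],[0,0,0],[0,0,0],[0,0,0],[0,0,0],[0,0,0],[0,0,0]], turn=[[0.06,0,0],[0.1,0,0],[0.1,0,0],[0.09,0,0],[0,0,0],[0,0,0],[0,0,0],[0,0,0],[0,0,0],[0,0,0]])

```text
t: 4.37
eef_pos: [0.4922, -0.2232, 0.301]
orientation: [-0.134, 0.761, -0.625, 0.11]
ft_force: [-0.4, -0.1, -3.7]
grip_width: 0.599
```

```bash
python3 -c "
from h import *
wob()"
```

```text
t 4.37 eef [ 0.4922 -0.2232  0.301 ] F [-0.41 -0.15 -3.66] Mtool [-0.281  0.01   0.002] w 0.599
```

Call:
servo_tool(slide=[[0,0,0],[0,0,0],[0,0,0],[0,0,0],[0,0,0],[0,0,0],[0,0,0],[0,0,0],[0,0,0],[0,0,0]], turn=[[-0.06,0,0],[-0.1,0,0],[-0.1,0,0],[-0.06,0,0],[-0.03,0,0],[0,0,0],[0,0,0],[0,0,0],[0,0,0],[0,0,0]])

```text
t: 5.2
eef_pos: [0.4921, -0.2233, 0.3011]
orientation: [-0.0, 0.773, -0.635, 0.0]
ft_force: [0.9, 0.9, -3.7]
grip_width: 0.602
```

```bash
python3 -c "
from h import *
wob()"
```

```text
t 5.2 eef [ 0.4921 -0.2233  0.3011] F [ 0.91  0.93 -3.68] Mtool [ 0.065 -0.032  0.005] w 0.602
```

Call:
servo_tool(slide=[[0,0,0],[0,0,0],[0,0,0],[0,0,0],[0,0,0],[0,0,0],[0,0,0],[0,0,0],[0,0,0],[0,0,0]], turn=[[-0.06,0,0],[-0.1,0,0],[-0.1,0,0],[-0.09,0,0],[0,0,0],[0,0,0],[0,0,0],[0,0,0],[0,0,0],[0,0,0]])

```text
t: 6.03
eef_pos: [0.492, -0.2234, 0.3012]
orientation: [0.134, 0.761, -0.625, -0.11]
ft_force: [0.3, -0.2, -4.1]
grip_width: 0.598
```

```bash
python3 -c "
from h import *
wob()"
```

```text
t 6.03 eef [ 0.492  -0.2234  0.3012] F [ 0.27 -0.16 -4.11] Mtool [ 0.371  0.008 -0.031] w 0.598
```

Call:
servo_tool(slide=[[0,0,0],[0,0,0],[0,0,0],[0,0,0],[0,0,0],[0,0,0],[0,0,0],[0,0,0],[0,0,0],[0,0,0]], turn=[[0.06,0,0],[0.1,0,0],[0.1,0,0],[0.06,0,0],[0.03,0,0],[0,0,0],[0,0,0],[0,0,0],[0,0,0],[0,0,0]])

```text
t: 6.87
eef_pos: [0.4922, -0.2233, 0.301]
orientation: [0.0, 0.773, -0.635, -0.0]
ft_force: [0.8, -0.6, -3.3]
grip_width: 0.6
```

```bash
python3 -c "
from h import *
wob()"
```

```text
t 6.87 eef [ 0.4922 -0.2233  0.301 ] F [ 0.78 -0.57 -3.29] Mtool [ 0.012  0.004 -0.026] w 0.6
```

Noise is comparable to the expected change (0.117 N·m between end positions), so I average several readings at level.

```bash
cat >> h.py <<'E'
def avg(n=10):
    M=[];F=[]
    for i in range(n):
        o=r.observe();R=quat2R(o["orientation"]);M.append(R.T@o["wrist_torque"]);F.append(o["ft_force"]);get_image("wrist")
    M=np.array(M);print("t",round(o["t"],2),"M",M.mean(0).round(4),"+-",(M.std(0)/n**.5).round(4),"F",np.mean(F,0).round(2))
E
python3 -c "
from h import *
avg()"
```

```text
t 7.32 M [ 0.0018 -0.0133 -0.0177] +- [0.0111 0.0102 0.0054] F [-0.    0.   -3.68]
```

Call:
servo_tool(slide=[[0,0,0],[0,0,0],[0,0,0],[0,0,0],[0,0,0],[0,0,0],[0,0,0],[0,0,0],[0,0,0],[0,0,0]], turn=[[0.06,0,0],[0.1,0,0],[0.1,0,0],[0.09,0,0],[0,0,0],[0,0,0],[0,0,0],[0,0,0],[0,0,0],[0,0,0]])

```text
t: 8.2
eef_pos: [0.4922, -0.2232, 0.301]
orientation: [-0.134, 0.761, -0.625, 0.11]
ft_force: [-0.0, -0.0, -3.2]
grip_width: 0.597
```

Call:
servo_tool(slide=[[0,0,0],[0,0,0],[0,0,0],[0,0,0],[0,0,0],[0,0,0],[0,0,0],[0,0,0],[0,0,0],[0,0,0]], turn=[[-0.06,0,0],[-0.1,0,0],[-0.1,0,0],[-0.06,0,0],[-0.03,0,0],[0,0,0],[0,0,0],[0,0,0],[0,0,0],[0,0,0]])

```text
t: 9.03
eef_pos: [0.4921, -0.2233, 0.3011]
orientation: [-0.0, 0.773, -0.635, 0.0]
ft_force: [0.1, -0.6, -3.1]
grip_width: 0.595
```

```bash
python3 -c "
from h import *
avg()"
```

```text
t 9.48 M [-0.0052 -0.0098  0.0085] +- [0.006  0.0128 0.0072] F [-0.    0.13 -3.14]
```

Call:
servo_tool(slide=[[0,0,0],[0,0,0],[0,0,0],[0,0,0],[0,0,0],[0,0,0],[0,0,0],[0,0,0],[0,0,0],[0,0,0]], turn=[[0.06,0,0],[0.1,0,0],[0.1,0,0],[0.09,0,0],[0,0,0],[0,0,0],[0,0,0],[0,0,0],[0,0,0],[0,0,0]])

```text
t: 10.37
eef_pos: [0.4922, -0.2232, 0.301]
orientation: [-0.134, 0.761, -0.625, 0.11]
ft_force: [-0.0, 0.3, -3.4]
grip_width: 0.598
```

```bash
python3 -c "
from h import *
avg()"
```

```text
t 10.82 M [-0.3278  0.0045  0.0173] +- [0.0104 0.0085 0.0146] F [ 0.2  -0.15 -3.16]
```

Call:
servo_tool(slide=[[0,0,0],[0,0,0],[0,0,0],[0,0,0],[0,0,0],[0,0,0],[0,0,0],[0,0,0],[0,0,0],[0,0,0]], turn=[[-0.07,0,0],[-0.12,0,0],[-0.12,0,0],[-0.12,0,0],[-0.12,0,0],[-0.1,0,0],[-0.05,0,0],[0,0,0],[0,0,0],[0,0,0]])

```text
t: 11.7
eef_pos: [0.4922, -0.2233, 0.3011]
orientation: [0.134, 0.761, -0.625, -0.11]
ft_force: [0.6, 0.2, -3.0]
grip_width: 0.601
```

```bash
python3 -c "
from h import *
avg()"
```

```text
t 12.15 M [ 0.343  -0.0038 -0.0094] +- [0.0098 0.0067 0.0102] F [ 0.18 -0.02 -3.53]
```

Call:
servo_tool(slide=[[0,0,0],[0,0,0],[0,0,0],[0,0,0],[0,0,0],[0,0,0],[0,0,0],[0,0,0],[0,0,0],[0,0,0]], turn=[[0.02,0,0],[0.04,0,0],[0.05,0,0],[0.05,0,0],[0.05,0,0],[0.04,0,0],[0.03,0,0],[0.02,0,0],[0,0,0],[0,0,0]])

```text
t: 13.03
eef_pos: [0.4921, -0.2233, 0.3011]
orientation: [0.02, 0.773, -0.634, -0.016]
ft_force: [0.3, -0.2, -3.1]
grip_width: 0.596
```

```bash
python3 -c "
from h import *
avg()
plan(.4922,-.2233,.183,11.4)"
```

```text
t 13.48 M [ 0.0449 -0.0012 -0.0078] +- [0.0087 0.0101 0.007 ] F [-0.19  0.22 -3.  ]
t 13.53 eef [ 0.4921 -0.2233  0.301 ] turn [ 0.0501  0.0001 -0.0031] slide after turn cm [ 0.00e+00 -1.00e-02  1.18e+01] slide before turn [ 0.   -0.6  11.79]
q [-0.507  0.471  1.759 -0.04   0.95   0.892] F [-0.96  1.17 -3.07] M [ 0.049  0.023 -0.047] w 0.595
```

The response is linear with no hysteresis (0.045 N·m at 0.05 rad, slope about 0.98 throughout), so the right box is quiet. Setting it back.

Call:
servo_tool(slide=[[0,0,0],[0,0,1.5],[0,0,2.2],[0,0,2.2],[0,0,2.0],[0,0,1.6],[0,0,1.0],[0,0,0.6],[0,0,0.4],[0,0,0.2]], turn=[[0.05,0,0],[0,0,0],[0,0,0],[0,0,0],[0,0,0],[0,0,0],[0,0,0],[0,0,0],[0,0,0],[0,0,0]])

```text
t: 14.37
eef_pos: [0.4923, -0.2234, 0.1841]
orientation: [-0.0, 0.773, -0.635, 0.0]
ft_force: [0.0, -0.1, -3.7]
grip_width: 0.599
```

```bash
python3 -c "
from h import *
plan(.4922,-.2233,.183,11.4)"
```

```text
t 14.37 eef [ 0.4923 -0.2234  0.1841] turn [-0.0003 -0.0003 -0.0031] slide after turn cm [-0.01  0.01  0.11] slide before turn [-0.01  0.01  0.11]
q [-0.512  0.659  1.812 -0.     0.67   0.863] F [ 0.02 -0.12 -3.69] M [-0.042  0.024 -0.007] w 0.599
```

Call:
servo_tool(slide=[[0,0,0.07],[0,0,0.07],[0,0,0.05],[0,0,0.03],[0,0,0],[0,0,0],[0,0,0],[0,0,0],[0,0,0],[0,0,0]], turn=[[0,0,0],[0,0,0],[0,0,0],[0,0,0],[0,0,0],[0,0,0],[0,0,0],[0,0,0],[0,0,0],[0,0,0]])

```text
t: 15.2
eef_pos: [0.4922, -0.2233, 0.182]
orientation: [-0.0, 0.773, -0.635, 0.0]
ft_force: [-0.5, -0.2, 2.3]
grip_width: 0.598
```

Call:
servo_tool(slide=[[0,0,0],[0,0,0],[0,0,0],[0,0,0],[0,0,0],[0,0,0],[0,0,0],[0,0,0],[0,0,0],[0,0,0]], turn=[[0,0,0],[0,0,0],[0,0,0],[0,0,0],[0,0,0],[0,0,0],[0,0,0],[0,0,0],[0,0,0],[0,0,0]], claw=0)

```text
t: 16.03
eef_pos: [0.4921, -0.2233, 0.1818]
orientation: [-0.0, 0.773, -0.635, 0.0]
ft_force: [1.3, 0.0, -0.1]
grip_width: 1.001
```

```bash
python3 -c "
from h import *
plan(.4557,-.0129,.30,-10.8)"
```

```text
t 16.03 eef [ 0.4921 -0.2233  0.1818] turn [-0.     -0.      0.3843] slide after turn cm [-19.98   7.52 -11.82] slide before turn [-21.35  -0.52 -11.82]
q [-0.512  0.663  1.813  0.     0.666  0.863] F [ 1.26  0.04 -0.12] M [ 0.026 -0.022 -0.058] w 1.001
```

Call:
servo_tool(slide=[[0,0,-2.5],[0,0,-4],[0,0,-4],[-3,0.5,-2.5],[-4,0.5,-2],[-4,0.5,-1],[-4,0.5,0],[-4,0.5,0],[-2,1.0,0],[-0.4,0,0]], turn=[[0,0,0],[0,0,0],[0,0,0],[0,0,0],[0,0,0],[0,0,0],[0,0,0],[0,0,0.125],[0,0,0.125],[0,0,0.125]])

```text
t: 16.87
eef_pos: [0.4195, -0.0224, 0.3404]
orientation: [-0.0, -0.644, 0.765, 0.001]
ft_force: [0.2, -0.0, -0.2]
grip_width: 1.002
```

```bash
cat >> h.py <<'E'
def wbox(tag,x0,x1,y0,y1,zl=.049):
    o=r.observe();p,d=get_image("wrist");cv2.imwrite(f"pics/{tag}.png",p[:,:,::-1])
    R=quat2R(o["orientation"]);H=calibration("wrist")["hand_eye"]
    v,u=np.mgrid[0:420,0:560];dr,c=rays("wrist",np.c_[u.ravel(),v.ravel()])
    X=dr*d.ravel()[:,None];X=X@H[:3,:3].T+H[:3,3];X=(X@R.T+o["eef_pos"]).reshape(420,560,3)
    k=(abs(X[...,2]-zl)<.006)&(X[...,0]>x0)&(X[...,0]<x1)&(X[...,1]>y0)&(X[...,1]<y1)
    print(k.sum(),cv2.minAreaRect((X[k][:,:2]*1000).astype(np.float32)),np.percentile(X[k][:,2],[5,50,95]))
E
python3 -c "
from h import *
plan(.4557,-.0129,.181,-10.8)
wbox('w2',.35,.56,-.08,.06)"
```

```text
t 16.87 eef [ 0.4195 -0.0224  0.3404] turn [0.0013 0.0003 0.0174] slide after turn cm [-1.61 -3.38 15.94] slide before turn [-1.55 -3.42 15.93]
q [-0.164  0.206  2.035  0.     0.902  1.577] F [ 0.24 -0.01 -0.23] M [-0.014  0.002  0.021] w 1.002
13067 ((456.31683349609375, -11.682754516601562), (52.51296615600586, 123.66305541992188), 79.17893981933594) [0.04784289 0.04906198 0.05021515]
```

View pics/w2.png

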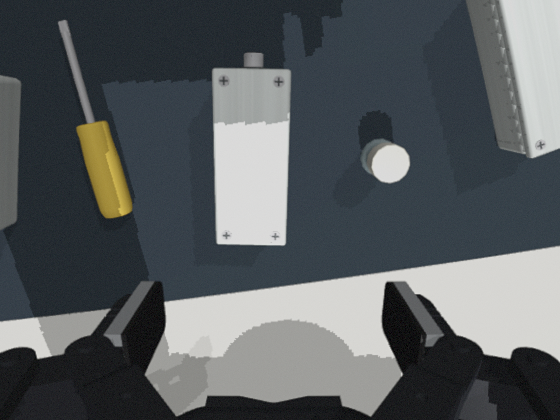

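The middle box is at (250,155) with its connector away from the robot. It measures 123.7x52.5 mm and its lid is at the right height. Descend and grip.

Call:
servo_tool(slide=[[-0.4,-0.9,1.8],[-0.5,-0.9,2.4],[-0.5,-0.9,2.4],[-0.34,-0.72,2.4],[0,0,2.2],[0,0,1.6],[0,0,1.2],[0,0,0.9],[0,0,0.6],[0,0,0.35]], turn=[[0,0,0.017],[0,0,0],[0,0,0],[0,0,0],[0,0,0],[0,0,0],[0,0,0],[0,0,0],[0,0,0],[0,0,0]])

```text
t: 17.75
eef_pos: [0.4584, -0.0142, 0.1814]
orientation: [-0.0, -0.639, 0.769, 0.0]
ft_force: [0.3, -0.8, 0.4]
grip_width: 0.997
```

```bash
python3 -c "
from h import *
plan(.4563,-.0117,.182,-10.8)"
```

```text
t 17.75 eef [ 0.4584 -0.0142  0.1814] turn [ 0.0003 -0.      0.005 ] slide after turn cm [-0.21  0.25 -0.06] slide before turn [-0.21  0.25 -0.06]
q [-0.133  0.572  2.024 -0.     0.546  1.622] F [ 0.31 -0.85  0.37] M [ 0.009 -0.006 -0.025] w 0.997
```

Call:
servo_tool(slide=[[-0.2,0.25,0],[0,0,0],[0,0,0],[0,0,0],[0,0,0],[0,0,0],[0,0,0],[0,0,0],[0,0,0],[0,0,0]], turn=[[0,0,0.005],[0,0,0],[0,0,0],[0,0,0],[0,0,0],[0,0,0],[0,0,0],[0,0,0],[0,0,0],[0,0,0]], claw=255, squeeze=90)

```text
t: 18.58
eef_pos: [0.4563, -0.0116, 0.1827]
orientation: [0.0, -0.637, 0.771, -0.0]
ft_force: [-2.1, 0.4, 6.0]
grip_width: 0.606
```

Call:
servo_tool(slide=[[0,0,-0.4],[0,0,-0.8],[0,0,-1.4],[0,0,-1.8],[0,0,-2],[0,0,-2],[0,0,-1.8],[0,0,-1.2],[0,0,-0.6],[0,0,0]], turn=[[0,0,0],[0,0,0],[0,0,0],[0,0,0],[0,0,0],[0,0,0],[0,0,0],[0,0,0],[0,0,0],[0,0,0]])

```text
t: 19.42
eef_pos: [0.4562, -0.0116, 0.3033]
orientation: [0.001, -0.637, 0.771, -0.001]
ft_force: [-0.1, 1.1, -3.6]
grip_width: 0.596
```

Call:
servo_tool(slide=[[0,0,0],[0,0,0],[0,0,0],[0,0,0],[0,0,0],[0,0,0],[0,0,0],[0,0,0],[0,0,0],[0,0,0]], turn=[[0.06,0,0],[0.1,0,0],[0.1,0,0],[0.09,0,0],[0,0,0],[0,0,0],[0,0,0],[0,0,0],[0,0,0],[0,0,0]])

```text
t: 20.25
eef_pos: [0.4562, -0.0116, 0.3018]
orientation: [0.111, -0.627, 0.759, -0.134]
ft_force: [-2.5, -0.1, -6.0]
grip_width: 0.595
```

```bash
python3 -c "
from h import *
wob();avg()"
```

```text
t 20.25 eef [ 0.4562 -0.0116  0.3018] F [-2.45 -0.1  -6.04] Mtool [-1.129  0.077  0.102] w 0.595
t 20.7 M [-0.6462  0.0621  0.1305] +- [0.2279 0.0604 0.0892] F [-0.83 -0.55 -5.14]
```

Call:
servo_tool(slide=[[0,0,0],[0,0,0],[0,0,0],[0,0,0],[0,0,0],[0,0,0],[0,0,0],[0,0,0],[0,0,0],[0,0,0]], turn=[[-0.07,0,0],[-0.12,0,0],[-0.12,0,0],[-0.12,0,0],[-0.12,0,0],[-0.1,0,0],[-0.05,0,0],[0,0,0],[0,0,0],[0,0,0]])

```text
t: 21.58
eef_pos: [0.4561, -0.0116, 0.3019]
orientation: [-0.11, -0.627, 0.759, 0.133]
ft_force: [0.7, 0.1, -2.5]
grip_width: 0.595
```

```bash
python3 -c "
from h import *
wob();avg()"
```

```text
t 21.58 eef [ 0.4561 -0.0116  0.3019] F [ 0.71  0.09 -2.47] Mtool [ 1.036  0.109 -0.074] w 0.595
t 22.03 M [ 0.4226  0.0104 -0.0207] +- [0.1842 0.0555 0.0288] F [ 0.33 -0.17 -3.42]
```

Call:
servo_tool(slide=[[0,0,0],[0,0,0],[0,0,0],[0,0,0],[0,0,0],[0,0,0],[0,0,0],[0,0,0],[0,0,0],[0,0,0]], turn=[[0.02,0,0],[0.04,0,0],[0.05,0,0],[0.05,0,0],[0.05,0,0],[0.04,0,0],[0.03,0,0],[0.02,0,0],[0,0,0],[0,0,0]])

```text
t: 22.92
eef_pos: [0.4561, -0.0116, 0.3019]
orientation: [-0.016, -0.637, 0.771, 0.019]
ft_force: [1.7, -0.0, -3.3]
grip_width: 0.594
```

```bash
python3 -c "
from h import *
wob();avg()"
```

```text
t 22.92 eef [ 0.4561 -0.0116  0.3019] F [ 1.65 -0.03 -3.28] Mtool [ 0.626  0.09  -0.008] w 0.594
t 23.37 M [ 0.2943  0.1378 -0.0196] +- [0.1044 0.082  0.0447] F [ 1.   -0.81 -4.24]
```

Unmistakable: the moment jumps by ±0.2 to 0.6 N·m, against ±0.03 for the quiet box. The middle box rattles. Level it and check the hold.

Call:
servo_tool(slide=[[0,0,0],[0,0,-0.5],[0,0,-1],[0,0,-1.2],[0,0,-1],[0,0,-0.5],[0,0,0],[0,0,0],[0,0,0],[0,0,0]], turn=[[0.02,0,0],[0.02,0,0],[0.01,0,0],[0,0,0],[0,0,0],[0,0,0],[0,0,0],[0,0,0],[0,0,0],[0,0,0]])

```text
t: 24.25
eef_pos: [0.4563, -0.0116, 0.3434]
orientation: [-0.0, -0.637, 0.771, 0.0]
ft_force: [-0.9, -0.2, -4.5]
grip_width: 0.596
```

```bash
python3 -c "
from h import *
plan(.650,-.012,.345,-10.8)
for n in ('side','wrist'):
    p,d=get_image(n);cv2.imwrite(f'pics/{n}3.png',p[:,:,::-1])
avg()"
```

```text
t 24.25 eef [ 0.4563 -0.0116  0.3434] turn [ 0.001  -0.0001 -0.001 ] slide after turn cm [ -3.59 -19.04  -0.16] slide before turn [ -3.61 -19.03  -0.18]
q [-0.128  0.264  1.947 -0.     0.932  1.633] F [-0.92 -0.19 -4.52] M [-0.062 -0.083  0.041] w 0.596
t 24.8 M [ 0.0788 -0.0239 -0.002 ] +- [0.011  0.0088 0.0062] F [ 0.1  -0.03 -3.68]
```

View pics/side3.png

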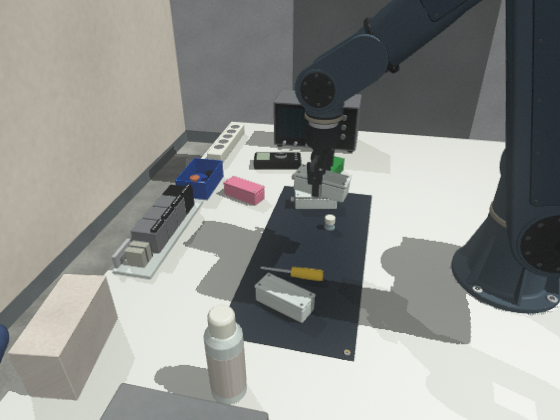

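The side view shows the box held level at (322,183). The steady 0.08 N·m offset fits the part resting at one end. Now move out smoothly.

Call:
servo_tool(slide=[[-0.05,-0.3,0],[-0.1,-0.6,0],[-0.2,-1.0,0],[-0.25,-1.3,-0.1],[-0.3,-1.5,-0.2],[-0.3,-1.5,-0.2],[-0.3,-1.6,-0.1],[-0.3,-1.6,0],[-0.3,-1.6,0],[-0.3,-1.6,0]], turn=[[0,0,0],[0,0,0],[0,0,0],[0,0,0],[0,0,0],[0,0,0],[0,0,0],[0,0,0],[0,0,0],[0,0,0]])

```text
t: 25.68
eef_pos: [0.5862, -0.0118, 0.3496]
orientation: [0.0, -0.637, 0.771, -0.0]
ft_force: [0.9, 0.7, -4.2]
grip_width: 0.596
```

Call:
servo_tool(slide=[[-0.3,-1.6,0],[-0.3,-1.5,0],[-0.2,-1.2,0],[-0.2,-1.0,0],[-0.1,-0.6,0],[-0.1,-0.4,0],[0,-0.2,0],[0,0,0],[0,0,0],[0,0,0]], turn=[[0,0,0],[0,0,0],[0,0,0],[0,0,0],[0,0,0],[0,0,0],[0,0,0],[0,0,0],[0,0,0],[0,0,0]])

```text
t: 26.52
eef_pos: [0.6505, -0.0122, 0.3499]
orientation: [-0.0, -0.637, 0.771, 0.0]
ft_force: [1.0, 0.2, -3.6]
grip_width: 0.598
```

Call:
servo_tool(slide=[[0,0,0],[0,0,0],[0,0,0],[0,0,0],[0,0,0],[0,0,0],[0,0,0],[0,0,0],[0,0,0],[0,0,0]], turn=[[0,0,0],[0,0,0],[0,0,0],[0,0,0],[0,0,0],[0,0,0],[0,0,0],[0,0,0],[0,0,0],[0,0,0]])

```text
t: 27.35
eef_pos: [0.6507, -0.0123, 0.3498]
orientation: [-0.0, -0.637, 0.771, 0.0]
ft_force: [-0.1, -0.1, -3.6]
grip_width: 0.597
```

```bash
python3 - <<'E'
from h import *
o=plan(.650,-.012,.345,-10.8);print(abs(o["qd"]).max())
for n in ('side','top'):
    p,d=get_image(n);cv2.imwrite(f'pics/{n}4.png',p[:,:,::-1])
    P=cloud(n,d)
    if n=='top':
        # mat frame fit: right box, left box, jar, screwdriver
        for nm,x0,x1,y0,y1,zl in(('left',.4,.6,.14,.28,.049),('right',.4,.6,-.3,-.15,.049)):
            k=(abs(P[...,2]-zl)<.008)&(P[...,0]>x0)&(P[...,0]<x1)&(P[...,1]>y0)&(P[...,1]<y1)
            print(nm,k.sum(),P[k].mean(0).round(4),cv2.minAreaRect((P[k][:,:2]*1000).astype(np.float32)))
    else:
        k=(P[...,2]>.15)&(P[...,2]<.23)&(P[...,0]>.55)&(P[...,0]<.76)&(abs(P[...,1]+.012)<.06)
        Q=P[k];b=Q[abs(Q[:,2]-np.percentile(Q[:,2],50))<.1]
        lo=Q[:,2].min();print('held pts',k.sum(),'z',np.percentile(Q[:,2],[1,50,99]),'x',np.percentile(Q[:,0],[1,99]))
E
```

```text
t 27.35 eef [ 0.6507 -0.0123  0.3498] turn [ 0.0001  0.     -0.001 ] slide after turn cm [-0.01  0.08  0.48] slide before turn [-0.01  0.08  0.48]
q [-0.09   0.588  1.422  0.     1.132  1.67 ] F [-0.15 -0.06 -3.62] M [ 0.016 -0.05   0.03 ] w 0.597
0.0009609799855353005
held pts 1165 z [0.1771929  0.20912526 0.22915035] x [0.58296851 0.70943258]
left 656 [0.4988 0.2046 0.0487] ((499.2762756347656, 204.8584747314453), (52.88766098022461, 125.05294036865234), 67.69927215576172)
right 639 [ 0.4915 -0.2235  0.0489] ((490.7889099121094, -224.37461853027344), (123.70372009277344, 52.34724426269531), 10.936683654785156)
```

View pics/side4.png

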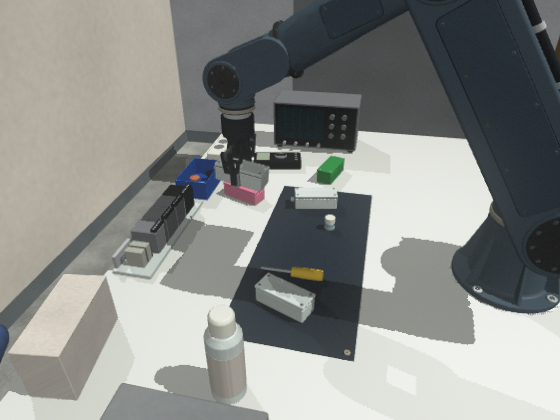

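View pics/top4.png

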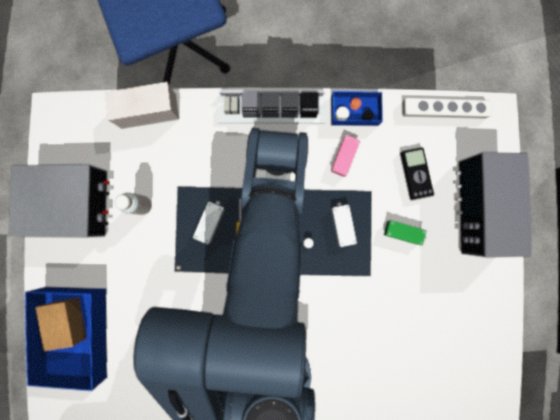

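The side view shows the held box level at (243,174), beyond the mat's far edge. The top view shows the other boxes at (208,222) and (344,225) and the bench items unmoved. Handing in.

```bash
python3 -c "
from plant import r
print(r.job_done())"
```

```text
the job is handed in; nothing more can be done
None
```

The middle box is the one that rattles, and I handed the job in with it in the gripper, held out past the far edge of the mat. That took about 27 s of the 72 s allowed; no verdict was reported.

- **Right box:** I lifted it, tilted it about ±0.35 rad both ways, and found it quiet. The first single readings were too noisy to decide. Averaged readings then gave the same moment for a given tilt, whichever way it had been tipped. I set it back on the mat lid up and released it. It measured 124 x 52 mm with its lid at 49 mm, within 2 mm of where it started.
- **Middle box:** The same shake made the wrist moment jump by several tenths of a N·m, and a steady offset of about 0.08 N·m remained once it was level.
- **Left box:** I did not pick it up, since the rattling box had already been found.

**Last checks:**
- **Held box:** its centre is about 0.19 m above the bench and about 0.18 m beyond the mat's centre line. The tool is vertical, joint speeds are about 0.001 rad/s, and the jaws are holding at the box's width.
- **Level:** I judged the box itself level by eye in the side view; I did not measure its lid angle.
- **Other bench items:** they look unmoved in the final pictures, though the arm hides most of the screwdriver in the top view. No check failed.

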